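Slide the wide washer into its nest on the drilling fixture

TASK

Load the drilling fixture: slide the wider of the two loose steel washers across the dark plate until it drops into the wide round nest at the plate's other end and lies flat on the nest's floor. Keep it sliding on the plate, do not lift it off, and leave the narrow washer where it lies.

Things in the scene. Friction and masses are not known exactly. Their poses are not given: they have to be found in the camera images.
- fixture: dark steel plate fixed flat on the bench, 164 (x) by 240 (y) by 14 mm; origin: centre of its underside. Two round nests 6 mm deep (bare metal floors) near its -y end: wide, 64 mm across, at x 36, y -62 mm; narrow, 46 mm, at x -40, y -62 (too small for the wide washer). The plain +y half carries the washers side by side along x, in either order. 12.5 mm high bolted ears jut 25 mm at both ends
- wide_nest (a point): centre of the mouth of the wide nest, level with the plate's top; the nest is 64 mm across and its floor is 6 mm below this point; axes as the fixture's
- wide_washer_mid (a point): the wide washer: a loose bright steel ring lying flat on the plate, 50 mm across, 25 mm hole, 10 mm thick, about 0.12 kg; this point is the centre of the ring, half-way up (5 mm over its underside); z is its axis. Lying on the plate it is 5 mm above the plate's top, seated in the nest 1 mm below it
- narrow_washer_mid (a point): the narrow washer, to be left alone: a loose bright steel ring lying flat on the plate, 36 mm across, 17 mm hole, 10 mm thick; this point is its centre, half-way up
There are look-alikes about, which are no part of the job. What is shaped like the part that bears wide_washer_mid but turquoise is not meant.

How it is judged:
By the outcome, as a careful person would: the job done as asked, in the order asked, and still so for the second after the job is handed in, with the robot touching nothing.
It also fails if it takes over 35 s, if anything falls off the work surface, if the arm or the gripper's body presses on something with over 40 N, if the wrist force passes 120 N, or if a joint passes its speed limit or range.

ROBOT

A 7-joint arm with a two-finger parallel gripper is mounted at the origin on a cart in front of the work surface, level with it; the furniture and walls round the work are solid. World frame = base frame: x ahead of the robot, y to its left, z up, the work surface at z = 0. Lengths are in m, angles in rad, forces in N, time in s.
With the tool pointing down it reaches from about 0.4 to 0.85 m from the base axis. Payload 10.4 kg.
Tool frame: the origin (TCP) lies midway between the tips of the shut fingers; the grasp point (between the pads) lies 19 mm behind it; z points along the fingers, y is the line along which they close (so a half turn about z gives the same grasp; the last joint's range is limited). The gripper opens to 87 mm and grips with 3 to 60 N. Pads are 19 mm wide; open, the fingers measure 117 mm over their backs; the gripper's body (75 mm by 190 mm) begins 51 mm behind the grasp point.
Start: joints at [1.106, 0.332, -0.065, 1.46, 0.022, 1.35, -0.088], TCP at [0.267, -0.565, 0.223] pointing down, gripper open.
Joint ranges: [-2.6, 2.6], [-0.5, 2.12], [-1.47, 1.34], [0.16, 2.42], [-1.27, 4.41], [0.06, 2.06], [-2.6, 2.6]. Speed limits (rad/s): [2.22, 2.22, 2.79, 2.79, 3.14, 3.14, 3.14].

INTERFACE

Orientations are given as a unit quaternion [x, y, z, w].
In Python, from bench import r gives the robot as it stands.
- The arm moves only by the tool arm_command, never from a script. Its argument "moves" is one flat list of numbers, 4 for each row, row after row: the shift along the tool's x, y, z in cm, then the turn about the tool's z in degrees. A call has 1 to 12 rows; each row shifts and turns the commanded pose from where the row before left it, along the tool's axes as they then stand; what a row does not reach is not made up. A row lasts 1/12 s, in which the tool goes at most 41.7 mm and 7.16 degrees, less where a joint would pass 70% of its speed; a pose out of reach is approached as far as the arm can. A call with a gripper value outside its range is refused whole. "fingers" is the opening in per cent of the stroke, from 0 (shut) to 100 (fully open), set as the call begins (left out, the last holds). The fingers move at their own pace and stop on an object; "squeeze" is the grip in N (left out, the last holds). Time passes only in rows, so rows that do not move let the fingers close. It gives the time, the measured TCP pose, the force, the opening and the grip force at its end, in the units of the state.
- r.read_state(): the state, without advancing time (a new reading comes with each control period).
- r.camera(name): name is "scene" or "top" or "wrist"; returns the picture (420x560x3 uint8, red, green, blue); there is no depth.
- r.camera_info(name): a dict with "fx", "fy", "cx", "cy" (pixels), "origin" and "attitude" of the camera in the world. Camera axes: x right, y up, looking along -z (the intrinsics and any distortion apply to the point x, -y, -z); pixel columns grow to the right and rows downward; lengths in m; the calibration is good to about 2 mm. A picture is of the moment at which its call begins: read the wrist's pose just before it. camera_info takes no time and is no camera call; for the wrist camera it gives the pose at the moment of the call.
- r.close_job(): hands the job in; it is judged then, once.
The state is a dict: "time": time; "joint_positions": joint angles; "joint_vel": joint speeds; "joint_torque": joint torques, N m; "ee_pos": TCP position; "eef_rot": TCP orientation; "ft_force": force on the tool from outside, world axes, zero at the start; "torque": the same for the moment, N m; "width": finger opening in m; "grip_force": force on a finger pad.
Only numpy, scipy, OpenCV 4.12 (cv2) and the standard library are available. Lean on these libraries where they do the work, as an engineer would, in place of code of your own. Each camera call takes 0.05 s, during which the arm holds its last target. There are 200 camera calls.

## Working session

There is one attempt and no reset: what is moved stays moved. The work goes in short steps, Python scripts to look and compute and a tool call to move; the robot and the scene stay as the last step left them, time stands still between calls to the robot, and variables do not carry over. Pictures are saved under pics/ and viewed, at most 10 in all, crops included, and the job is handed in when it is done.

Besides the shell and the picture viewer there is one more tool, called after "Emit:" by a JSON object that holds its "op" and its "data", one argument or row to a line. arm_command: Moves the arm, as the interface text tells. Its arguments: {"type":"object","properties":{"moves":{"type":"array"},"fingers":{"type":"number"},"squeeze":{"type":"number"}},"required":["moves"]}

```bash
mkdir -p pics; ls; python3 - <<'E'
from bench import r
import cv2
for n in("top","scene"):
    cv2.imwrite(f"pics/{n}1.png",r.camera(n)[:,:,::-1]); print(n,r.camera_info(n))
s=r.read_state(); print(s)
E
```

```text
pics
top {'fx': 434.6020291504101, 'fy': 434.6020291504101, 'cx': 277.89223580952705, 'cy': 207.0905093999223, 'origin': array([0.33494572, 0.03266545, 0.99861144]), 'attitude': array([ 0.07301894, -0.06853199, -0.70220324,  0.70489873])}
scene {'fx': 447.4675542825904, 'fy': 447.4675542825904, 'cx': 269.7087805281183, 'cy': 205.134588095252, 'origin': array([-0.08048321, -0.49916967,  0.52325739]), 'attitude': array([ 0.46292525, -0.20355974, -0.36687952,  0.78080923])}
{'time': 0.1, 'joint_positions': array([ 1.10641126,  0.33280023, -0.06468718,  1.4608299 ,  0.02157627,
        1.34989745, -0.08848494]), 'joint_vel': array([ 0.0001933 , -0.00074405,  0.00040091, -0.00292673, -0.00093436,
        0.00046586, -0.00062817]), 'joint_torque': array([ 1.96819899e-03, -6.24545717e+01,  2.49633315e-02, -3.90714204e+01,
       -6.13710308e-02,  3.67160852e-02,  3.76390247e-06]), 'ee_pos': array([ 0.26707608, -0.56469252,  0.22185183]), 'eef_rot': array([ 9.75700303e-01,  2.19108497e-01, -1.53551810e-04, -6.01100955e-04]), 'ft_force': array([ 0.34281716,  0.37218397, -0.19175022]), 'torque': array([-0.02215363, -0.01070829, -0.01743826]), 'grip_force': 0.0, 'width': 0.08722261424105812}
```

View pics/top1.png

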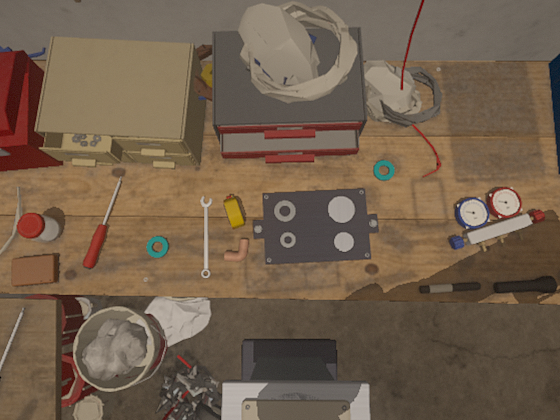

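View pics/scene1.png

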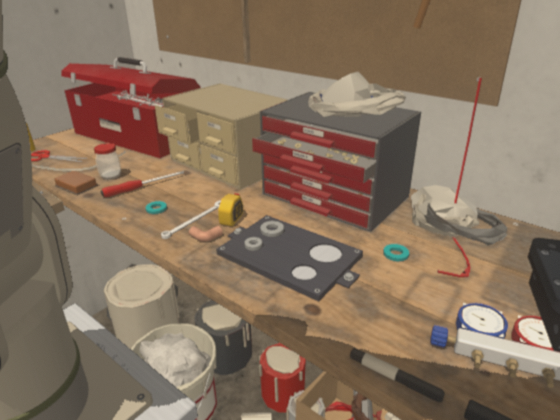

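The wide washer candidates in the top view are:
- the bright ring at (285,210), which is the larger one;
- the bright ring at (288,240), which is narrow;
- the turquoise rings at (384,170) and (157,246), which are excluded by colour.

The bare discs at (342,209) and (344,242) are the nests. I choose (285,210).

```bash
cat > h.py <<'E'
import numpy as np, cv2
from scipy.spatial.transform import Rotation as R
def ray(info,u,v,z):
    d=R.from_quat(info["attitude"]).apply([(u-info["cx"])/info["fx"],-(v-info["cy"])/info["fy"],-1])
    o=np.array(info["origin"]); return o+d*(z-o[2])/d[2]
def blobs(img,x0,x1,y0,y1,thr,amin):
    g=cv2.cvtColor(img,cv2.COLOR_RGB2GRAY)[y0:y1,x0:x1]
    m=(g>thr).astype(np.uint8)
    out=[]
    for c in cv2.findContours(m,cv2.RETR_EXTERNAL,cv2.CHAIN_APPROX_NONE)[0]:
        if cv2.contourArea(c)>amin and len(c)>5:
            e=cv2.fitEllipse(c); out.append((e[0][0]+x0,e[0][1]+y0,e[1],cv2.contourArea(c)))
    return out
E
python3 - <<'E'
from h import *
im=cv2.imread("pics/top1.png")[:,:,::-1].copy()
from bench import r
i=r.camera_info("top")
g=cv2.cvtColor(im,cv2.COLOR_RGB2GRAY)
for b in blobs(im,268,362,193,258,110,60):
    print(np.round(b[:2],1),np.round(b[2],1),b[3],ray(i,b[0],b[1],.024)[:2].round(4),ray(i,b[0],b[1],.014)[:2].round(4), ray(i,b[0],b[1],.008)[:2].round(4))
m=(g[180:275,245:385]<75).astype(np.uint8)
m=cv2.morphologyEx(m,cv2.MORPH_OPEN,np.ones((15,15)))
c=max(cv2.findContours(m,0,1)[0],key=cv2.contourArea)
a=cv2.minAreaRect(c);print(a)
for p in cv2.boxPoints(a): print(p+[245,180],ray(i,p[0]+245,p[1]+180,.014)[:2].round(4))
print("drawer handle",ray(i,290,158,.03),ray(i,290,158,.08),ray(i,290,158,.16))
s=r.read_state();print(R.from_quat(s["eef_rot"]).as_matrix().round(3))
cv2.imwrite("pics/crop.png",cv2.resize(im[180:275,245:385],None,fx=5,fy=5,interpolation=2)[:,:,::-1])
E
```

```text
[343.5 241.3] [18.6 19.6] 284.0 [ 0.4548 -0.1086] [ 0.4561 -0.1101] [ 0.4568 -0.111 ]
[287.5 239.6] [14.5 14.6] 164.0 [0.4583 0.0174] [0.4596 0.0173] [0.4603 0.0172]
[284.3 210.6] [20.1 20.2] 317.0 [0.5249 0.0247] [0.5268 0.0247] [0.528  0.0246]
[340.9 208.9] [25.6 26.7] 535.0 [ 0.5292 -0.1046] [ 0.5312 -0.106 ] [ 0.5324 -0.1069]Traceback (most recent call last):
  File "<stdin>", line 10, in <module>
ValueError: max() iterable argument is empty
```

```bash
python3 - <<'E'
from h import *
from bench import r
im=cv2.imread("pics/top1.png"); i=r.camera_info("top")
for z in(.03,.1,.18): print("handle",ray(i,290,160,z).round(3))
s=r.read_state();M=R.from_quat(s["eef_rot"]).as_matrix();print(M.round(3))
print("to above washer, tool axes cm",(M.T@(np.array([.525,.0247,.15])-s["ee_pos"])*100).round(2))
cv2.imwrite("pics/crop.png",cv2.resize(im[180:275,245:385],None,fx=5,fy=5,interpolation=2))
E
```

```text
handle [0.644 0.012 0.03 ]
handle [0.621 0.013 0.1  ]
handle [0.596 0.015 0.18 ]
[[ 0.904  0.428 -0.001]
 [ 0.428 -0.904  0.001]
 [-0.    -0.001 -1.   ]]
to above washer, tool axes cm [ 48.52 -42.24   7.24]
```

View pics/crop.png

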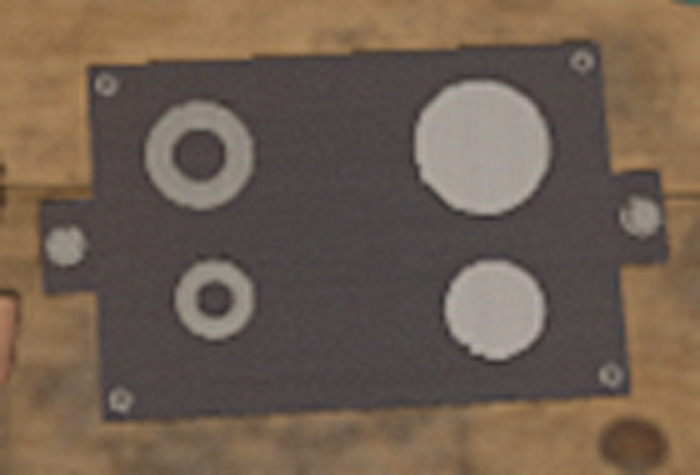

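The crop confirms it: the wide washer is the large ring at crop (200,155), the narrow ring is at (215,300), and the wide nest is at (483,148).

Emit:
{"op": "arm_command", "data": {
  "moves": [2, -1.75, 0, 0, 2, -1.75, 0, 0, 2, -1.75, 0, 0, 2, -1.75, 0, 0, 2, -1.75, 0, 0, 2, -1.75, 0, 0, 2, -1.75, 0, 0, 2, -1.75, 0, 0, 2, -1.75, 0, 0, 2, -1.75, 0, 0, 2, -1.75, 0, 0, 2, -1.75, 0, 0],
  "fingers": 100
}}

```text
time: 1.1
ee_pos: [0.3946, -0.2712, 0.2223]
eef_rot: [0.976, 0.219, -0.0, -0.0]
ft_force: [0.8, -0.0, -0.7]
width: 0.087
grip_force: 0.0
```

Emit:
{"op": "arm_command", "data": {
  "moves": [2, -1.75, 0, 0, 2, -1.75, 0, 0, 2, -1.75, 0, 0, 2, -1.75, 0, 0, 2, -1.75, 0, 0, 2, -1.75, 0, 0, 2, -1.75, 0, 0, 2, -1.75, 0, 0, 2, -1.75, 0, 0, 2, -1.75, 0, 0, 2, -1.75, 0, 0, 2, -1.75, 0, 0]
}}

```text
time: 2.1
ee_pos: [0.5217, 0.0211, 0.2223]
eef_rot: [0.976, 0.219, -0.0, 0.0]
ft_force: [-0.1, 0.2, 0.9]
width: 0.0871
grip_force: 0.0
```

Emit:
{"op": "arm_command", "data": {
  "moves": [0, 0, 0, 5.6, 0, 0, 0, 5.6, 0, 0, 0, 5.6, 0, 0, 0, 5.5, 0, 0, 2, 0, 0, 0, 2, 0, 0, 0, 2, 0, 0, 0, 0, 0]
}}

```text
time: 2.77
ee_pos: [0.5193, 0.0196, 0.1588]
eef_rot: [1.0, 0.026, -0.003, -0.0]
ft_force: [-1.4, -0.2, -0.8]
width: 0.0871
grip_force: 0.0
```

```bash
python3 - <<'E'
from h import *
from bench import r
s=r.read_state();i=r.camera_info("wrist");im=r.camera("wrist")
cv2.imwrite("pics/w1.png",im[:,:,::-1])
print(s["time"],s["ee_pos"],s["ft_force"]);M=R.from_quat(s["eef_rot"]).as_matrix();print(M.round(3),i["origin"])
for b in blobs(im,0,560,0,420,120,400):
    print(np.round(b[:2],1),np.round(b[2],1),b[3],ray(i,b[0],b[1],.024)[:2].round(4),ray(i,b[0],b[1],.014)[:2].round(4))
E
```

```text
2.7667 [0.51926076 0.01958337 0.15875679] [-1.35347637 -0.1509401  -0.75805456]
[[ 0.999  0.053 -0.006]
 [ 0.053 -0.999  0.   ]
 [-0.006 -0.    -1.   ]] [0.5887171  0.0235074  0.32125413]
[232.4 302.8] [ 34.1 154.2] 3056.5 [0.3989 0.0734] [0.3925 0.0751]
[502.3 223.6] [ 16.9 117. ] 1399.5 [ 0.5091 -0.2122] [ 0.5064 -0.2202]
[280.2 195. ] [46.  46.9] 1691.0 [0.5274 0.025 ] [0.5253 0.025 ]
[402.7 191.9] [53.3 59.8] 2503.5 [ 0.5374 -0.1012] [ 0.5357 -0.1054]
[300.  134.1] [ 30.7 100.6] 1453.0 [0.5895 0.0086] [0.5895 0.0081]
[490.1 142.1] [131.1 198.3] 16816.5 [ 0.5919 -0.18  ] [ 0.592  -0.1868]
[301.9  75.9] [11.1 87.4] 444.5 [0.6423 0.0104] [0.6441 0.0099]
[106.8 154.8] [191.5 254.5] 33352.5 [0.5592 0.2004] [0.5582 0.2064]
[314.   31.7] [ 67.4 725. ] 30005.5 [0.6798 0.0019] [0.6829 0.0012]
```

View pics/w1.png

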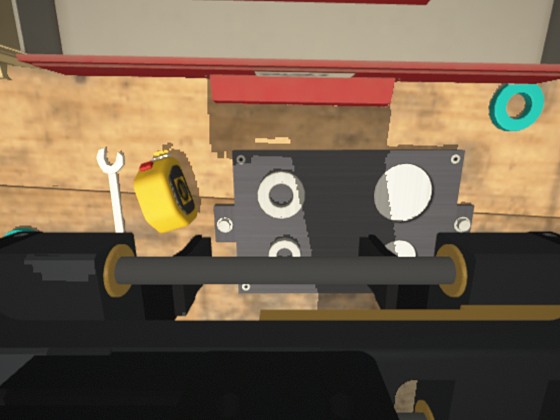

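The wrist view shows the wide washer at (280,195), the narrow one at (285,248), the wide nest at (403,192) and the open drawer's handle at (300,90). I'll check the drawer's height for clearance, then descend.

```bash
python3 - <<'E'
from h import *
from bench import r
t,w=r.camera_info("top"),r.camera_info("wrist")
for a,b in [((290,158),(300,90)),((390-100,158),(300,95))]:
  best=min(np.arange(.02,.3,.005),key=lambda z:np.linalg.norm(ray(t,*a,z)-ray(w,*b,z)))
  print(best,ray(t,*a,best),ray(w,*b,best))
s=r.read_state();M=R.from_quat(s["eef_rot"]).as_matrix();print(s["ee_pos"],M.round(4)[:,2])
d=np.array([.526,.025,.0165])-s["ee_pos"]; print((M.T@d*100).round(2))
E
```

```text
0.12500000000000003 [0.61773449 0.01368371 0.125     ] [0.61724791 0.01552796 0.125     ]
0.14 [0.61287898 0.01400963 0.14      ] [0.61239476 0.01596124 0.14      ]
[0.52019532 0.0197515  0.16092227] [-3.9e-03  1.0e-04 -1.0e+00]
[ 0.66 -0.49 14.44]
```

Emit:
{"op": "arm_command", "data": {
  "moves": [0.3, -0.25, 2, 0, 0.3, -0.25, 2, 0, 0, 0, 2, 0, 0, 0, 2, 0, 0, 0, 2, 0, 0, 0, 1, 0, 0, 0, 0.5, 0, 0, 0, 0, 0, 0, 0, 0, 0, 0, 0, 0, 0]
}}

```text
time: 3.65
ee_pos: [0.5282, 0.0253, 0.0489]
eef_rot: [1.0, 0.026, 0.001, 0.0]
ft_force: [0.6, -0.2, -0.3]
width: 0.0872
grip_force: 0.0
```

```bash
python3 - <<'E'
from h import *
from bench import r
s=r.read_state();i=r.camera_info("wrist");im=r.camera("wrist")
cv2.imwrite("pics/w2.png",im[:,:,::-1])
M=R.from_quat(s["eef_rot"]).as_matrix();print(s["ee_pos"],s["ft_force"],M.round(3))
for b in blobs(im,150,480,150,420,120,600):
    p=ray(i,b[0],b[1],.024);print(np.round(b[:2],1),np.round(b[2],1),b[3],p[:2].round(4),(M.T@(p-s["ee_pos"])*100).round(2))
E
```

```text
[0.52823696 0.02525791 0.04889568] [ 0.62183518 -0.20390335 -0.31902352] [[ 0.999  0.052  0.002]
 [ 0.052 -0.999 -0.   ]
 [ 0.002  0.    -1.   ]]
[250.8 300.2] [ 32.2 147.8] 2771.5 [0.4813 0.0474] [-4.58 -2.46  2.48]
[454.3 222.3] [40.  71.6] 1711.0 [ 0.5468 -0.0872] [ 1.26 11.33  2.49]
[311.4 197.4] [102.  381.6] 13755.0 [0.5587 0.0097] [2.96 1.72 2.5 ]
```

View pics/w2.png

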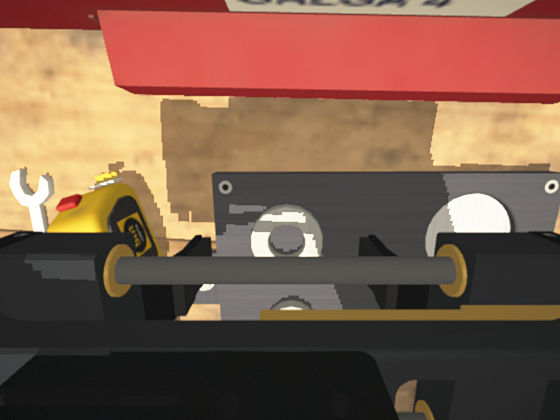

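The washer shows at about (286,240), midway between the fingers at (193) and (377). I'll check its x offset.

```bash
python3 - <<'E'
from h import *
from bench import r
s=r.read_state();i=r.camera_info("wrist")
M=R.from_quat(s["eef_rot"]).as_matrix();print(s["ee_pos"])
for u,v in((287,240),(286.5,241),(251,240),(322,240),(286.5,206)):
    p=ray(i,u,v,.024);print(p[:2].round(4),(M.T@(p-s["ee_pos"])*100).round(2))
E
```

```text
[0.52819211 0.02523756 0.04880834]
[0.5283 0.024 ] [0.   0.13 2.48]
[0.5276 0.0243] [-0.07  0.09  2.48]
[0.527  0.0484] [-0.   -2.32  2.48]
[5.296e-01 2.000e-04] [0.   2.51 2.48]
[0.552  0.0256] [2.38 0.09 2.49]
```

Emit:
{"op": "arm_command", "data": {
  "moves": [0, 0.1, 1.2, 0, 0, 0, 1, 0, 0, 0, 0.6, 0, 0, 0, 0.4, 0, 0, 0, 0, 0, 0, 0, 0, 0],
  "fingers": 80
}}

```text
time: 4.2
ee_pos: [0.5272, 0.0243, 0.0151]
eef_rot: [1.0, 0.026, -0.0, -0.0]
ft_force: [0.1, -0.9, -0.4]
width: 0.0697
grip_force: 0.0
```

Emit:
{"op": "arm_command", "data": {
  "moves": [0, 0, 0, 0, 0, 0, 0, 0, 0, 0, 0, 0, 0, 0, 0, 0, 0, 0, 0, 0, 0, 0, 0, 0, 0, 0, 0, 0, 0, 0, 0, 0],
  "fingers": 50,
  "squeeze": 6
}}

```text
time: 4.87
ee_pos: [0.5274, 0.0242, 0.0155]
eef_rot: [1.0, 0.026, 0.0, 0.0]
ft_force: [-0.4, -0.2, -1.4]
width: 0.0503
grip_force: 6.0
```

Emit:
{"op": "arm_command", "data": {
  "moves": [0, 0.5, 0, 0, 0, 0.9, 0, 0, 0, 1, 0, 0, 0, 1, 0, 0, 0, 1, 0, 0, 0, 1, 0, 0, 0, 1, 0, 0, 0, 1, 0, 0, 0, 0.8, 0, 0, 0, 0.8, 0, 0, 0, 0, 0, 0, 0, 0, 0, 0]
}}

```text
time: 5.87
ee_pos: [0.5321, -0.0662, 0.0155]
eef_rot: [1.0, 0.026, 0.0, 0.0]
ft_force: [-0.5, -0.3, -1.8]
width: 0.0505
grip_force: 6.0
```

```bash
python3 - <<'E'
from h import *
from bench import r
s=r.read_state();i=r.camera_info("wrist");im=r.camera("wrist")
cv2.imwrite("pics/w3.png",im[:,:,::-1]);print(s["ee_pos"],s["width"],s["grip_force"])
E
```

```text
[ 0.53213021 -0.06616103  0.01553649] 0.050478597618711055 5.9999679028987885
```

View pics/w3.png

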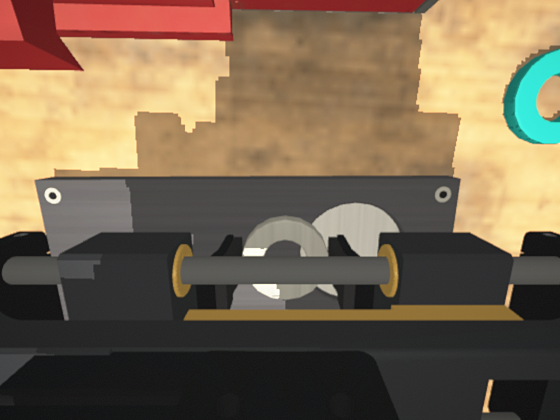

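The washer is held at (285,255) and the nest arc tops out at (355,203). I'll fix the remaining shift from the arc.

```bash
python3 - <<'E'
from h import *
from bench import r
from scipy.optimize import least_squares
s=r.read_state();i=r.camera_info("wrist");M=R.from_quat(s["eef_rot"]).as_matrix()
g=cv2.cvtColor(cv2.imread("pics/w3.png"),6)
P=[]
for u in range(335,398,4):
    v=185+int(np.argmax(g[185:240,u]>110)); P.append(ray(i,u,v,.014)[:2])
P=np.array(P)
# far rim: mouth edge may hide the floor little; fit known 32 mm radius
f=least_squares(lambda c:np.hypot(*(P-c).T)-.032,[.535,-.106],loss="soft_l1",f_scale=.001)
print(f.x,np.abs(f.fun).max())
for c,n in((f.x,'arc'),):
    print((M.T@(np.array([*c,.0155])-s["ee_pos"])*100).round(2))
E
```

```text
[ 0.53337723 -0.1053708 ] 0.00040914199015282954
[-0.08  3.99  0.  ]
```

Emit:
{"op": "arm_command", "data": {
  "moves": [0, 0.6, 0, 0, 0, 0.8, 0, 0, 0, 0.8, 0, 0, 0, 0.8, 0, 0, 0, 0.6, 0, 0, -0.1, 0.4, 0, 0, 0, 0, 0, 0, 0, 0, 0, 0]
}}

```text
time: 6.58
ee_pos: [0.5331, -0.1058, 0.0155]
eef_rot: [1.0, 0.026, -0.0, -0.0]
ft_force: [0.4, 0.1, -0.5]
width: 0.0503
grip_force: 6.0
```

Emit:
{"op": "arm_command", "data": {
  "moves": [0, 0, 0, 0, 0, 0, 0, 0, 0, 0, 0, 0, 0, 0, 0, 0, 0, 0, 0, 0, 0, 0, 0, 0],
  "fingers": 80
}}

```text
time: 7.08
ee_pos: [0.5333, -0.1056, 0.0156]
eef_rot: [1.0, 0.026, 0.0, 0.0]
ft_force: [0.4, -0.6, 0.0]
width: 0.0689
grip_force: 0.0
```

Emit:
{"op": "arm_command", "data": {
  "moves": [0, 0, -1, 0, 0, 0, -1, 0, 0, 0, -2, 0, 0, 0, -2, 0, 0, 0, -2, 0, 0, 0, -2, 0, 0, 0, -2, 0, 0, 0, -2, 0, 0, 0, 0, 0, 0, 0, 0, 0]
}}

```text
time: 7.92
ee_pos: [0.5341, -0.1058, 0.1577]
eef_rot: [1.0, 0.026, 0.002, 0.001]
ft_force: [0.1, -0.2, -0.4]
width: 0.0697
grip_force: 0.0
```

```bash
python3 - <<'E'
from h import *
from bench import r
im=r.camera("wrist");print(r.read_state()["ee_pos"])
t=r.camera("top")
o=np.hstack([im[120:330,190:400],cv2.resize(t[180:275,245:385],None,fx=3,fy=3)[:210]])
cv2.imwrite("pics/w4.png",o[:,:,::-1])
E
```

```text
[ 0.53337207 -0.10568717  0.15635947]
```

View pics/w4.png

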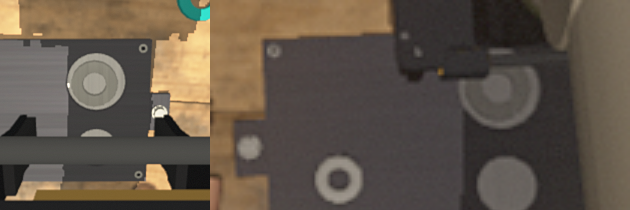

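The washer sits concentric in the wide nest, at crop (95,83), with even clearance all round. The narrow washer is where it was.

```bash
python3 -c "
from bench import r
print(r.close_job())"
```

```text
the job is handed in; nothing more can be done
None
```

I slid the wide washer across the plate and released it in the wide nest. The last pictures show it centred there with even clearance all round; I took it to be flat from that and did not measure its height. The narrow washer was left where it lay, and I handed the job in at about 8 s of the 35 s allowed.

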